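# Slide the oil bottle home with the push stick

### The job

Draw the notched push stick out of its sleeve, put it down and take it again by the tail, and with its nose push the tall oil bottle low down across the bench and all the way home against the back of its roofed stall. The bottle must stay standing on the bench, never lifted or tipped, and only the stick may touch it, not the gripper. Then lay the stick flat on the bench clear of the stall and the bottle; leave the other things where they are.

Things in the scene. Friction and masses are not known exactly. Their poses are not given: they have to be found in the camera images.
- bottle_mid (a point): Oil bottle: round, upright, amber glass, paper label, black cap; 62 mm in diameter (straight sides up to over 60 mm), 205 mm tall, 0.3 to 0.5 kg, friction on the bench about 0.6. Stands loose on the bench. This point is on its axis half-way up, 102.5 mm above its underside; z is its axis.
- stall_mouth (a point): Bottle stall: fixed plywood bay, roofed, open to the front only; the bench is its floor. Inside 80 mm wide, 230 high, 130 deep; outside 110 mm wide, 242 tall. This point is on the bench at the middle of the mouth; x points level straight into the bay, z up. A bottle against the back has its axis at x = 99 mm.
- stick_mid (a point): Push stick, pale wood, loose, 170 mm long, 0.12 kg; at the start its tail is in the sleeve, its nose stands out. Shaft 28 mm wide, 26 high. This point is its centre, 13 mm above its underside; x points along it to the nose, z up. Tail end at x = -85 mm; shaft to x = +34, then the wider nose; prong tips at x = +85. Held level, it can be gripped across the shaft.
- stick_nose (a point): V-notched nose of the push stick, 22 mm high, 64 mm wide over its two prongs. This point lies midway between the prong tips, 85 mm ahead of the stick's centre; axes as the stick's. The bottom of the notch is at x = -23 mm here; a bottle nestled in the notch has its axis at x = +17 mm here (102 mm ahead of the stick's centre).
- sleeve_mouth (a point): Sleeve: fixed dark wooden box, open at one end, over the last 70 to 82 mm of the stick's tail; outside 58 mm wide, 88 long, 50 high; inside 42 x 42 mm. This point is at bench height (z = 0) mid-mouth; x points level out of it, the way the stick is drawn. The stick lies on a leather mat 3 mm thick beside the sleeve; bottle and stall stand on bare bench.
- tape_measure_mid (a point): Bystander: a black pocket tape measure lying on its side, 48 x 85 mm, 40 high; loose, to be left alone. This point is its centre, half-way up.
- blue_tin_mid (a point): Bystander: a small oval blue tin, 54 x 74 mm, 27 high; loose, to be left alone. This point is its centre, half-way up.
- egg_cup_mid (a point): Bystander: a turned dark wooden egg cup, 48 mm wide, 57 high; loose, to be left alone. This point is its centre, half-way up.
There are look-alikes about, which are no part of the job. What is shaped like the part that bears bottle_mid but purple or red is not meant.

How it is judged:
By the outcome, as a careful person would: the job done as asked, in the order asked, and still so for the second after the job is handed in, with the robot touching nothing.
It also fails if it takes over 72 s, if anything falls off the work surface, if the arm or the gripper's body presses on something with over 40 N, if the wrist force passes 120 N, or if a joint passes its speed limit or range.

### The arm

A 7-joint arm with a two-finger parallel gripper is mounted at the origin on a cart in front of the work surface, level with it; the furniture and walls round the work are solid. World frame = base frame: x ahead of the robot, y to its left, z up, the work surface at z = 0. Lengths are in m, angles in rad, forces in N, time in s.
With the tool pointing down it reaches from about 0.4 to 0.9 m from the base axis. Payload 5.6 kg.
Tool frame: the origin (TCP) lies midway between the tips of the shut fingers; the grasp point (between the pads) lies 19 mm behind it; z points along the fingers, y is the line along which they close (so a half turn about z gives the same grasp; the last joint's range is limited). The gripper opens to 92 mm and grips with 3 to 60 N. Pads are 20 mm wide; open, the fingers measure 128 mm over their backs; the gripper's body (75 mm by 189 mm) begins 69 mm behind the grasp point.
Start: joints at [-1.272, 0.468, -0.012, 1.603, 0.006, 1.071, -0.056], TCP at [0.218, 0.612, 0.186] pointing down, gripper open.
Joint ranges: [-2.53, 2.53], [-0.31, 2.02], [-1.57, 1.55], [0.28, 2.44], [-1.29, 4.43], [0.15, 1.84], [-2.92, 2.92]. Speed limits (rad/s): [2.57, 2.57, 3.14, 3.14, 3.14, 3.14, 3.14].

### API

Orientations are given as a unit quaternion [w, x, y, z].
In Python, from bench import arm gives the robot as it stands. The module is installed in compiled form; this text tells all that it offers.
- The arm moves only by the tool drive_tool, never from a script. Its argument "commands" is text: rows parted by semicolons, each of 7 numbers parted by spaces: the shift along the tool's x, y, z in cm, then the turn, a rotation vector about the tool's x, y, z in degrees, then the closure, from -1 (fully open) to 1 (shut). In form: tx ty tz wx wy wz grip; .... A call has 1 to 8 rows; each row shifts and turns the commanded pose from where the row before left it, along the tool's axes as they then stand; what a row does not reach is not made up. A row lasts 1/10 s, in which the tool goes at most 50 mm and 8.59 degrees, less where a joint would pass 70% of its speed; a pose out of reach is approached as far as the arm can. A call with a gripper value outside its range is refused whole. The fingers move at their own pace and stop on an object; "squeeze" is the grip in N (left out, the last holds). Time passes only in rows, so rows that do not move let the fingers close. It gives the time, the measured TCP pose, the force, the opening and the grip force at its end, in the units of the state.
- arm.get_obs(): the state, without advancing time (a new reading comes with each control period).
- arm.camera(name): name is "side" or "top" or "wrist"; returns (picture, depth): 420x560x3 uint8, red, green, blue; 420x560 float32, m along the optical axis (not along the pixel's ray), 0 where there is no reading.
- arm.calibration(name): a dict with "fx", "fy", "cx", "cy" (pixels), "dist_coeffs" ([k1, k2, p1, p2, k3] as OpenCV has them; the pictures are not rectified), "rvec" (rotation vector, rad) and "tvec" (3), from world to camera coordinates, as OpenCV has them. Camera axes: x right, y down, z forward; pixel columns grow to the right and rows downward; lengths in m; the calibration is good to about 2 mm. A picture is of the moment at which its call begins: read the wrist's pose just before it. calibration takes no time and is no camera call; for the wrist camera it gives the pose at the moment of the call.
- arm.sign_off(): hands the job in; it is judged then, once.
The state is a dict: "time": time; "qpos": joint angles; "joint_vel": joint speeds; "tau": joint torques, N m; "eef_pos": TCP position; "ee_rot": TCP orientation; "ft_force": force on the tool from outside, world axes, zero at the start; "ft_torque": the same for the moment, N m; "finger_gap": finger opening in m; "grasp_force": force on a finger pad.
Only numpy, scipy, OpenCV 4.12 (cv2) and the standard library are available. Lean on these libraries where they do the work, as an engineer would, in place of code of your own. Each camera call takes 0.05 s, during which the arm holds its last target. There are 200 camera calls.

## Working session

There is one attempt and no reset: what is moved stays moved. The work goes in short steps, Python scripts to look and compute and a tool call to move; the robot and the scene stay as the last step left them, time stands still between calls to the robot, and variables do not carry over. Pictures are saved under pics/ and viewed, at most 10 in all, crops included, and the job is handed in when it is done.

Besides the shell and the picture viewer there is one more tool, called after "Call:" in YAML: its name, and indented under it one key for each argument. drive_tool: Moves the arm, as the interface text tells. Its arguments: {"type":"object","properties":{"commands":{"type":"string"},"squeeze":{"type":"number"}},"required":["commands"]}

```bash
mkdir -p pics; cat > h.py <<'E'
import numpy as np, cv2
from bench import arm
from scipy.spatial.transform import Rotation as R
def cal(n):
    c=arm.calibration(n); K=np.array([[c['fx'],0,c['cx']],[0,c['fy'],c['cy']],[0,0,1.]])
    return K,np.array(c['dist_coeffs'],float),R.from_rotvec(np.ravel(c['rvec'])).as_matrix(),np.ravel(c['tvec'])
def shot(n):
    C=cal(n); p,d=arm.camera(n); np.savez('last_%s.npz'%n,p=p,d=d,K=C[0],D=C[1],R=C[2],t=C[3]); return p,d,C
def load(n):
    f=np.load('last_%s.npz'%n); return f['p'],f['d'],(f['K'],f['D'],f['R'],f['t'])
def ray(C,uv):
    K,D,Rm,t=C; q=cv2.undistortPoints(np.array(uv,float).reshape(-1,1,2),K,D)[:,0]
    return -Rm.T@t, np.c_[q,np.ones(len(q))]@Rm
def plane(C,uv,z):
    o,d=ray(C,uv); return o+d*((z-o[2])/d[:,2])[:,None]
def dep(C,uv,d):
    uv=np.array(uv).reshape(-1,2); o,r=ray(C,uv); return o+r*d[uv[:,1].astype(int),uv[:,0].astype(int)][:,None]
def proj(C,P):
    return cv2.projectPoints(np.array(P,float).reshape(-1,1,3),cv2.Rodrigues(C[2])[0],C[3],C[0],C[1])[0][:,0]
E
python3 - <<'E'
from h import *
for n in('side','top'):
    p,d,C=shot(n); cv2.imwrite(f'pics/{n}0.png',p[:,:,::-1]); print(n,-C[2].T@C[3],C[0][0,0])
print(arm.get_obs())
E
```

```text
side [0.252391   0.53537923 0.55216095] 408.36392840305535
top [ 0.36229483 -0.15834509  1.25852426] 496.237840602175
{'time': 0.1, 'qpos': array([-1.27202472,  0.46831555, -0.01160003,  1.60353421,  0.00600089,
        1.07142594, -0.05632431]), 'joint_vel': array([ 0.00065766, -0.00193241, -0.00037528, -0.00361858,  0.00128612,
        0.000374  , -0.00116582]), 'tau': array([ 5.26078529e-04, -5.21648920e+01, -1.27581542e-02, -2.44364369e+01,
       -5.68296912e-02,  1.41540301e-02,  8.51093455e-05]), 'eef_pos': array([0.21772464, 0.61182747, 0.18501739]), 'ee_rot': array([-8.06617746e-05,  1.70100003e-01,  9.85426461e-01, -8.20376936e-04]), 'ft_force': array([-0.30764585, -0.35005258,  0.1850167 ]), 'ft_torque': array([-0.03302682,  0.03827691, -0.06386171]), 'grasp_force': 0.0, 'finger_gap': 0.09190671442641846}
```

View pics/side0.png

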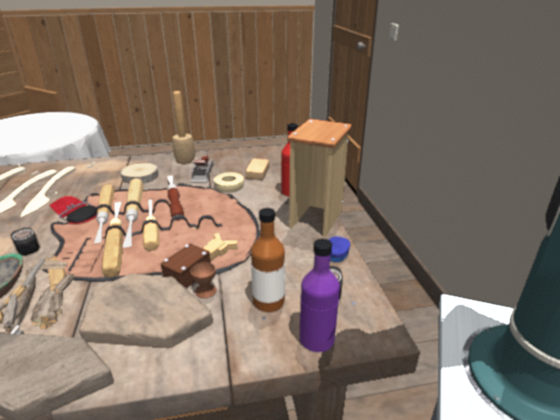

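View pics/top0.png

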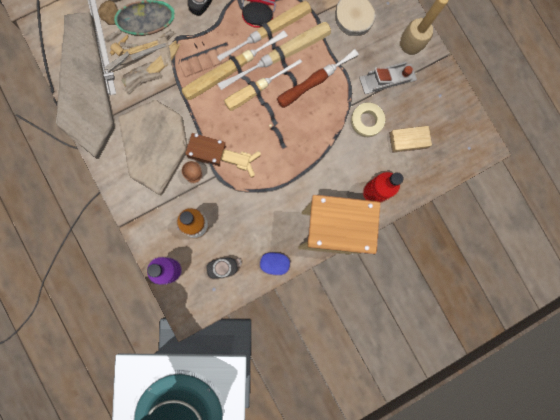

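The side view shows the amber bottle at (268,270), purple at (320,310) and red at (290,165). The stall is at (318,175), the sleeve at (187,262), and the pale stick nose at (217,245). In the top view the amber bottle is at (190,222), purple at (165,270) and red at (383,186). The sleeve is at (205,150), the nose at (240,160), the stall roof at (345,224), the egg cup at (192,172), the tape at (222,267) and the tin at (275,264).

Possible mix-ups: for the bottle, purple and red, so I choose amber. For the stick, the chisels at about (260,90) in the top view, so I choose the notched one coming out of the sleeve. A close crop will check this.

```bash
python3 - <<'E'
from h import *
p,d,C=load('top'); ps,ds,Cs=load('side')
a=cv2.resize(p[120:290,140:390],None,fx=3,fy=3,interpolation=cv2.INTER_CUBIC)[:,:]
a=cv2.resize(a,(750,510))
cv2.imwrite('pics/crop_top.png',a[:,:,::-1])
b=cv2.resize(ps[110:320,150:360],(590,590),interpolation=cv2.INTER_CUBIC); cv2.imwrite('pics/crop_side.png',b[:,:,::-1])
for n,uv in dict(base=(178,400),amber=(190,217),sleeve=(205,150),roof=(345,224),bench=(290,225),tape=(222,267),tin=(275,264),egg=(192,172),nose=(238,158)).items(): print(n,dep(C,[uv],d).round(3))
E
```

```text
base [[ 0.065 -0.009  0.092]]
amber [[ 0.471 -0.033  0.203]]
sleeve [[ 0.653 -0.045  0.051]]
roof [[ 0.461 -0.358  0.241]]
bench [[ 0.478 -0.263 -0.002]]
tape [[ 0.367 -0.095  0.037]]
tin [[ 0.378 -0.225  0.023]]
egg [[ 0.601 -0.013  0.031]]
nose [[ 0.642 -0.126  0.026]]
```

View pics/crop_top.png

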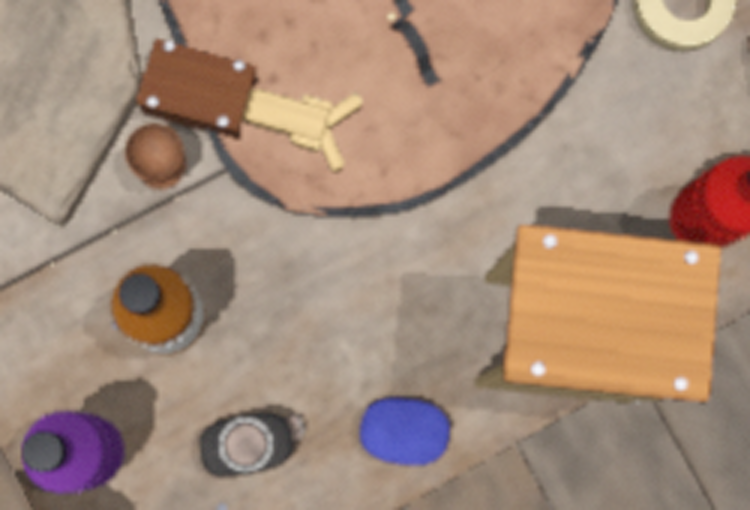

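View pics/crop_side.png

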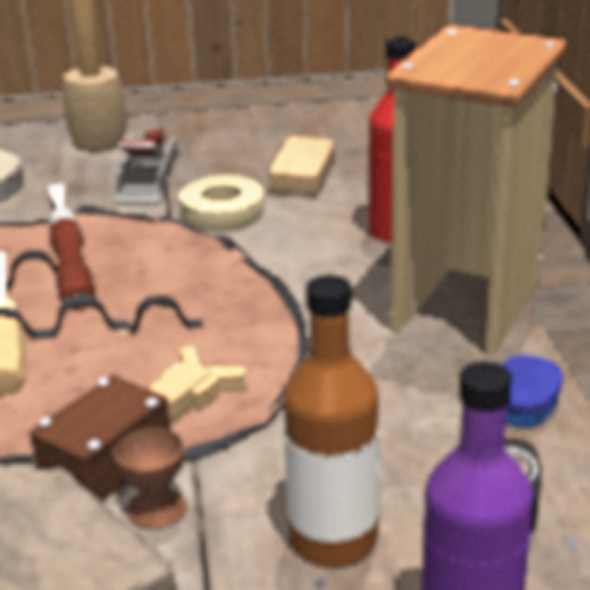

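The crop confirms amber at about (192,222), the notched pale stick coming out of the sleeve, and the stall mouth facing the bottle. Its front wall feet are at side pixels (291,227) and (326,233).

```bash
cat > m.py <<'E'
from h import *
def cloud(n):
    p,d,C=load(n); v,u=np.mgrid[0:420,0:560]; X=dep(C,np.c_[u.ravel(),v.ravel()],d).reshape(420,560,3); X[d==0]=np.nan
    return p,X,C,cv2.cvtColor(p,cv2.COLOR_RGB2HSV)
def rect(P):
    (c,s,a)=cv2.minAreaRect((P[:,:2]*1000).astype(np.float32)); return np.round(c,1),np.round(s,1),round(a,1)
def box(X,lo,hi): return np.all((X>lo)&(X<hi),axis=2)
def fitc(P):
    from scipy.optimize import least_squares
    return least_squares(lambda q:np.hypot(P[:,0]-q[0],P[:,1]-q[1])-.031,np.nanmedian(P[:,:2],0)+.0,loss='soft_l1',f_scale=.002).x
E
python3 - <<'E'
from m import *
from scipy.optimize import least_squares
T=cloud('top');S=cloud('side')
for nm,(p,X,C,h) in (('top',T),('side',S)):
    o=-C[2].T@C[3]
    for b,c in (('amber',(.47,-.035)),('purple',(.36,.02)),('red',(.54,-.45))):
        m=box(X,[c[0]-.09,c[1]-.09,.01],[c[0]+.09,c[1]+.09,.23])
        if b=='purple': m&=(h[...,0]>125)&(h[...,0]<160)
        elif b=='red': m&=((h[...,0]<5)|(h[...,0]>172))&(h[...,1]>150)
        else: m&=(h[...,0]<25)&(h[...,1]>170)
        P=X[m]
        lo=P[(P[:,2]>.01)&(P[:,2]<.115)]; cap=P[P[:,2]>.17]
        if len(lo)>20:
            g=least_squares(lambda q:np.hypot(lo[:,0]-q[0],lo[:,1]-q[1])-.031,lo[:,:2].mean(0)+.02*(lo[:,:2].mean(0)-o[:2])/np.linalg.norm(lo[:,:2].mean(0)-o[:2]),loss='soft_l1',f_scale=.002).x
        else: g=0
        m2=box(X,[c[0]-.09,c[1]-.09,.19],[c[0]+.09,c[1]+.09,.23]); 
        print(nm,b,len(lo),np.round(g,4),'captop',X[m2].mean(0).round(4) if m2.any() else None, m2.sum())
    m=box(X,[.35,-.48,.225],[.58,-.25,.26]); print(nm,'roof',rect(X[m]),X[m][:,2].mean().round(4),m.sum())
    m=box(X,[.58,-.11,.043],[.72,.02,.06]); print(nm,'sleeve',rect(X[m]),X[m][:,2].mean().round(4))
    m=box(X,[.55,-.2,.012],[.72,-.06,.04])&(h[...,0]>16)&(h[...,0]<32)&(h[...,1]>60)&(h[...,2]>170); P=X[m]; print(nm,'stick',rect(P),P[:,2].mean().round(4),np.percentile(P[:,2],[10,50,90]).round(4),m.sum())
    for b,c,z in (('tape',(.367,-.095),.02),('tin',(.378,-.225),.012),('egg',(.601,-.013),.02)):
        m=box(X,[c[0]-.06,c[1]-.06,z],[c[0]+.06,c[1]+.06,.065]);m&=~((h[...,0]>125)&(h[...,0]<160)) 
        print(nm,b,rect(X[m]),X[m][:,2].max().round(3)) if m.sum()>5 else 0
C=S[2]; print('feet',plane(C,[(290.6,227.5),(326.2,232.8)],0).round(4))
# walls seen from side: inner/outer wall points
p,X,C,h=S
for z in (.05,.1,.15):
    m=box(X,[.38,-.45,z-.01],[.54,-.24,z+.01]); P=X[m]; 
    i=np.argsort(P[:,0]); print(z,[tuple(np.round(P[k,:2],3)) for k in i[::max(1,len(i)//14)]])
E
```

```text
top amber 0 0 captop [ 0.4687 -0.0255  0.2041] 152
top purple 147 [0.3569 0.0375] captop [0.3574 0.0369 0.2046] 154
top red 238 [ 0.5685 -0.4793] captop [ 0.5674 -0.4782  0.2031] 149
top roof (array([ 460.6, -355.2]), array([146. , 110.4]), 85.4) 0.2412 3634
top sleeve (array([631.8, -38.4]), array([ 88.6, 116.6]), 77.1) 0.0497
top stick (array([ 640.3, -130. ]), array([87.9, 68.7]), 75.4) 0.0269 [0.0225 0.027  0.0307] 450
top tape (array([364.3, -94.2]), array([47.8, 72.9]), 12.5) 0.047
top tin (array([ 383.2, -238.8]), array([ 58.7, 108.1]), 15.2) 0.06
top egg (array([617.2, -12.7]), array([ 87.8, 119.5]), 0.4) 0.06
side amber 173 [ 0.4697 -0.0244] captop [ 0.4676 -0.0182  0.2008] 222
side purple 1691 [0.3567 0.0378] captop [0.3555 0.0436 0.201 ] 304
side red 237 [ 0.5677 -0.4804] captop [ 0.5598 -0.4633  0.1996] 90
side roof (array([ 460.1, -354.2]), array([148.1, 110.7]), 85.4) 0.2404 1258
side sleeve (array([632.4, -36.4]), array([ 89.3, 118.5]), 76.1) 0.0493
side stick (array([ 636.4, -139.3]), array([70.6, 65.2]), 75.7) 0.0262 [0.023  0.0266 0.029 ] 268
side tape (array([ 348.
[... 1396 characters left out ...]
, (np.float64(0.505), np.float64(-0.295)), (np.float64(0.511), np.float64(-0.29))]
0.15 [(np.float64(0.406), np.float64(-0.41)), (np.float64(0.41), np.float64(-0.377)), (np.float64(0.413), np.float64(-0.335)), (np.float64(0.415), np.float64(-0.305)), (np.float64(0.419), np.float64(-0.283)), (np.float64(0.457), np.float64(-0.42)), (np.float64(0.469), np.float64(-0.416)), (np.float64(0.478), np.float64(-0.419)), (np.float64(0.491), np.float64(-0.419)), (np.float64(0.497), np.float64(-0.409)), (np.float64(0.499), np.float64(-0.372)), (np.float64(0.501), np.float64(-0.336)), (np.float64(0.504), np.float64(-0.319)), (np.float64(0.506), np.float64(-0.302)), (np.float64(0.512), np.float64(-0.291))]
```

```bash
python3 - <<'E'
from m import *
T=cloud('top');S=cloud('side')
p,X,C,h=T
# height grid (max z cm) rows x, cols y
A=np.concatenate([T[1].reshape(-1,3),S[1].reshape(-1,3)]); A=A[np.isfinite(A[:,0])]
ys=np.arange(.30,-.16,-.02)
print('y(cm)',(ys*100).round().astype(int))
for x in np.arange(.34,.76,.02):
    r=[]
    for y in ys:
        m=(abs(A[:,0]-x)<.01)&(abs(A[:,1]-y)<.01); r.append('%4.0f'%(A[m,2].max()*1000) if m.any() else '   .')
    print('%.2f'%x,' '.join(r))
for nm,(p,X,C,h) in (('top',T),('side',S)):
    m=box(X,[.55,-.2,.012],[.72,-.06,.04])&(h[...,0]>16)&(h[...,0]<32)&(h[...,1]>60)&(h[...,2]>170); P=X[m]
    w=np.array([-.25,-.968]); s=(P[:,:2]-[.6403,-.130])@w; l=(P[:,:2]-[.6403,-.130])@[-.968,.25]
    sh=s<-.005
    for a in np.arange(-.05,.05,.01):
        k=(s>=a)&(s<a+.01)
        if k.sum()>2: print(nm,round(a,2),k.sum(),'lat mm',(1000*np.array([l[k].min(),l[k].max(),l[k].mean()])).round(1))
E
```

```text
y(cm) [ 30  28  26  24  22  20  18  16  14  12  10   8   6   4   2   0  -2  -4
  -6  -8 -10 -12 -14]
0.34 -807 -809    .    .    .    .    .    .    .    .   11    9  204  210  205  127    6    4   41   44   42   42    6
0.36 -811 -818    .    .    .    .    .    .    .    5    6  120  205  210  209  132    5    5   41   47   47   43   38
0.38 -809    .    .    .    .    .    .    .   -6    5    5    5  146  208  149    4    6    4   41   45   47   42   17
0.40 -811    .    .    .    .    .    .    .    3    5    5    7    7    5    5    6    5    5    4    6    5    7    6
0.42    .    .    .    .    .    .    .    1    6    7    7    6    4    5    5    5    5    5    7    6    5    6    7
0.44    .    .    .    .    .    .    .    7    7    6    5    5    4    7    3  134  145  141    6    6    5    4    4
0.46    .    .    .    .    .    .    2    4    5    7    4    7    5    5   82  202  209  209  139    5    3    5    6
0.48    .    .    .    .    .    .    5    4    6    4    6    6    6    5    5  205  209  207  135    5    5    6    7
0.50    .    .    .    .    .    4    5
[... 1532 characters left out ...]
6 lat mm [-10.6  14.1   0.9]
top -0.04 46 lat mm [-12.9  14.9   1.4]
top -0.03 40 lat mm [-11.9  14.3   1.2]
top -0.02 44 lat mm [-13.8  14.4   1.2]
top -0.01 49 lat mm [-17.9  20.8   1.5]
top 0.0 64 lat mm [-19.7  22.1   1.8]
top 0.01 65 lat mm [-18.5  22.3   2.3]
top 0.02 58 lat mm [-21.4  24.3   1.6]
top 0.03 56 lat mm [-34.2  34.4   0.6]
top 0.04 12 lat mm [-28.   33.7   2.2]
side -0.03 10 lat mm [-7.2 16.   4.7]
side -0.02 32 lat mm [-11.3  14.3   2.8]
side -0.01 46 lat mm [-17.7  21.3   4.1]
side 0.0 45 lat mm [-19.8  22.7   5.2]
side 0.01 50 lat mm [-18.5  23.1   5.3]
side 0.02 35 lat mm [-18.9  26.8   6.5]
side 0.03 41 lat mm [-31.2  34.    4.7]
side 0.04 9 lat mm [-28.3  32.5   4. ]
```

Call:
drive_tool:
  commands: "0 0 -0.8 0 0 7 -1;0 0 -0.8 0 0 7 -1;0 0 -0.8 0 0 7 -1;0 0 -0.8 0 0 7 -1;0 0 -0.8 0 0 7 -1;0 0 -0.8 0 0 7 -1;0 0 -0.8 0 0 7 -1;0 0 -0.8 0 0 7 -1"
  squeeze: 25

```text
time: 0.9
eef_pos: [0.2177, 0.6121, 0.2497]
ee_rot: [0.0, 0.615, 0.789, -0.0]
ft_force: [0.3, 0.1, 0.5]
finger_gap: 0.0921
grasp_force: 0.0
```

Call:
drive_tool:
  commands: "0 0 0 0 0 7 -1;0 0 0 0 0 7 -1;0 0 0 0 0 7 -1;0 0 0 0 0 8 -1;0 0 0 0 0 0 -1"

```text
time: 1.4
eef_pos: [0.2178, 0.6121, 0.2494]
ee_rot: [0.0, 0.791, 0.611, -0.0]
ft_force: [-0.1, -0.6, 0.1]
finger_gap: 0.092
grasp_force: 0.0
```

```bash
cat > g.py <<'E'
import sys
from h import *
# usage: g.py x y z heading_deg : heading of tool x axis in world xy; prints shift (cm, in goal tool axes) and turn left
o=arm.get_obs(); q=o['ee_rot']; Rm=R.from_quat([q[1],q[2],q[3],q[0]])
x,y,z,a=map(float,sys.argv[1:5]); c,s=np.cos(np.radians(a)),np.sin(np.radians(a))
G=R.from_matrix(np.array([[c,s,0],[s,-c,0],[0,0,-1.]]))
print('t',o['time'],'pos',o['eef_pos'].round(4),'rotvec left',(Rm.inv()*G).as_rotvec(degrees=True).round(2),'F',o['ft_force'].round(1),'gap',round(o['finger_gap'],4),'grip',round(o['grasp_force'],1))
d=np.array([x,y,z])-o['eef_pos']; print('cm now-axes',(Rm.inv().apply(d)*100).round(2),'goal-axes',(G.inv().apply(d)*100).round(2),'q',o['qpos'].round(2))
E
python3 g.py 0.6455 -0.1058 0.25 75.5
```

```text
t 1.4 pos [0.2178 0.6121 0.2494] rotvec left [ 0.02  0.06 -0.11] F [-0.1 -0.6  0.1] gap 0.092 grip 0.0
cm now-axes [-5.868e+01  5.950e+01  2.000e-02] goal-axes [-58.79  59.39  -0.06] q [-1.49  0.42  0.29  1.55 -0.12  1.19 -1.43]
```

Call:
drive_tool:
  commands: "-2.4 2.5 0 0 0 0 -1;-2.4 2.5 0 0 0 0 -1;-2.4 2.5 0 0 0 0 -1;-2.4 2.5 0 0 0 0 -1;-2.4 2.5 0 0 0 0 -1;-2.4 2.5 0 0 0 0 -1;-2.4 2.5 0 0 0 0 -1;-2.4 2.5 0 0 0 0 -1"

```text
time: 2.2
eef_pos: [0.3636, 0.3748, 0.2498]
ee_rot: [0.0, 0.79, 0.613, -0.0]
ft_force: [0.5, -0.3, 0.6]
finger_gap: 0.0921
grasp_force: 0.0
```

Call:
drive_tool:
  commands: "-2.5 2.5 0 0 0 0 -1;-2.5 2.5 0 0 0 0 -1;-2.5 2.5 0 0 0 0 -1;-2.5 2.5 0 0 0 0 -1;-2.5 2.5 0 0 0 0 -1;-2.5 2.5 0 0 0 0 -1;-2.5 2.5 0 0 0 0 -1;-2.5 2.5 0 0 0 0 -1"

```text
time: 3.0
eef_pos: [0.5067, 0.131, 0.2499]
ee_rot: [-0.0, 0.79, 0.613, 0.0]
ft_force: [-0.1, 0.5, -0.1]
finger_gap: 0.0917
grasp_force: 0.0
```

Call:
drive_tool:
  commands: "-2.5 2.4 0 0 0 0 -1;-2.5 2.4 0 0 0 0 -1;-2.5 2.4 0 0 0 0 -1;-2.5 2.4 0 0 0 0 -1;-2.5 2.4 0 0 0 0 -1;-2 2.4 0 0 0 0 -1;-1 1 0 0 0 0 -1;0 0 0 0 0 0 -1"

```text
time: 3.8
eef_pos: [0.6163, -0.0586, 0.2495]
ee_rot: [0.0, 0.792, 0.611, -0.001]
ft_force: [0.0, -0.9, 0.7]
finger_gap: 0.0921
grasp_force: 0.0
```

```bash
python3 g.py 0.6455 -0.1058 0.25 75.5; python3 - <<'E'
from m import *
p,d,C=shot('wrist'); q=cv2.resize(p,(700,525)); cv2.imwrite('pics/w1.png',q[:,:,::-1]); print('cam',-C[2].T@C[3])
p,X,C,h=cloud('wrist')
m=box(X,[.55,-.2,.012],[.72,-.06,.04])&(h[...,0]>14)&(h[...,0]<34)&(h[...,1]>60)&(h[...,2]>150); P=X[m]
if m.any():
    print(rect(P),np.percentile(P[:,2],[5,50,95]).round(4)); s=(P[:,:2]-[.6403,-.130])@[-.25,-.968]; l=(P[:,:2]-[.6403,-.130])@[-.968,.25]
    for a in np.arange(-.05,.05,.01):
        k=(s>=a)&(s<a+.01)
        if k.sum()>2: print(round(a,2),k.sum(),(1000*np.array([l[k].min(),l[k].max()])).round(1))
m=box(X,[.58,-.11,.043],[.72,.05,.06]); print('sleeve',rect(X[m]) if m.any() else 0)
E
```

```text
t 3.8 pos [ 0.6163 -0.0586  0.2495] rotvec left [-0.02  0.08 -0.16] F [ 0.  -0.9  0.7] gap 0.0921 grip 0.0
cm now-axes [-3.83  4.02 -0.05] goal-axes [-3.84  4.01 -0.05] q [-0.46  0.4   0.68  1.65 -0.27  1.19  0.02]
cam [0.63420783 0.00619212 0.44757693]
(array([ 641.7, -133.8]), array([83.1, 67.1]), 75.2) [0.0235 0.0278 0.0295]
-0.04 112 [-14.6  10.1]
-0.03 132 [-14.7  10. ]
-0.02 132 [-15.1   9.9]
-0.01 142 [-21.2  16.3]
0.0 190 [-21.8  17.7]
0.01 188 [-22.   17.6]
0.02 149 [-23.7  20.1]
0.03 138 [-35.6  31.4]
0.04 48 [-35.5  31.4]
sleeve (array([633.3, -38.7]), array([ 88.4, 117.4]), 76.1)
```

View pics/w1.png

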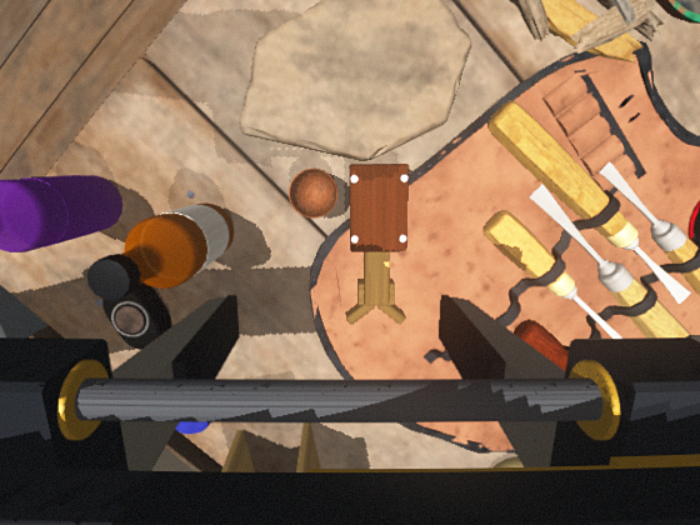

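The wrist view shows the egg cup at (313,192), the sleeve at (378,207), and the notched nose pointing down the picture at (376,300). The gripper's wide side runs across the stick.

Call:
drive_tool:
  commands: "-2 2.1 0 0 0 0 -1;-2 2.1 2 0 0 0 -1;0 0 3 0 0 0 -1;0 0 3 0 0 0 -1;0 0 3 0 0 0 -1;0 0 3 0 0 0 -1;0 0 3 0 0 0 -1;0 0 2 0 0 0 -1"

```text
time: 4.65
eef_pos: [0.6454, -0.1023, 0.0577]
ee_rot: [-0.002, 0.79, 0.613, -0.0]
ft_force: [-0.3, 0.8, -0.5]
finger_gap: 0.0916
grasp_force: 0.0
```

```bash
python3 g.py 0.6471 -0.1077 0.006 75.5
```

```text
t 4.65 pos [ 0.6454 -0.1023  0.0577] rotvec left [-0.19 -0.08  0.15] F [-0.3  0.8 -0.5] gap 0.0916 grip 0.0
cm now-axes [-0.49  0.32  5.17] goal-axes [-0.48  0.3   5.17] q [-0.29  0.67  0.57  1.71 -0.45  0.89  0.22]
```

Call:
drive_tool:
  commands: "-0.5 0.3 2 0 0 0 -1;0 0 1.7 0 0 0 -1;0 0 1 0 0 0 -1;0 0 0.4 0 0 0 -1;0 0 0 0 0 0 -1"

```text
time: 5.15
eef_pos: [0.6485, -0.1112, 0.0088]
ee_rot: [-0.0, 0.791, 0.612, -0.0]
ft_force: [0.2, 0.2, 0.3]
finger_gap: 0.0917
grasp_force: 0.0
```

```bash
python3 g.py 0.6471 -0.1077 0.006 75.5
```

```text
t 5.15 pos [ 0.6485 -0.1112  0.0088] rotvec left [-0.01 -0.01 -0.07] F [0.2 0.2 0.3] gap 0.0917 grip 0.0
cm now-axes [ 0.31 -0.23  0.28] goal-axes [ 0.31 -0.23  0.28] q [-0.26  0.74  0.54  1.72 -0.49  0.82  0.26]
```

Call:
drive_tool:
  commands: "0.3 -0.2 0.2 0 0 0 -1;0 0 0 0 0 0 0.6;0 0 0 0 0 0 1;0 0 0 0 0 0 1;0 0 0 0 0 0 1;0 0 0 0 0 0 1;0 0 0 0 0 0 1;0 0 0 0 0 0 1"
  squeeze: 25

```text
time: 5.95
eef_pos: [0.6473, -0.108, 0.0069]
ee_rot: [0.0, 0.791, 0.612, -0.0]
ft_force: [0.5, 0.6, 0.5]
finger_gap: 0.0379
grasp_force: 0.0
```

```bash
python3 g.py 0.6471 -0.1077 0.006 75.5
```

```text
t 5.95 pos [ 0.6473 -0.108   0.0069] rotvec left [ 0.    0.   -0.09] F [0.5 0.6 0.5] gap 0.0379 grip 0.0
cm now-axes [ 0.03 -0.03  0.09] goal-axes [ 0.03 -0.03  0.09] q [-0.26  0.74  0.53  1.72 -0.5   0.81  0.25]
```

Call:
drive_tool:
  commands: "0 0 0 0 0 0 1;0 0 0 0 0 0 1;0 0 0 0 0 0 1;0 0 0 0 0 0 1"

```text
time: 6.35
eef_pos: [0.6473, -0.108, 0.0069]
ee_rot: [0.0, 0.791, 0.612, 0.0]
ft_force: [-0.5, 0.8, -0.1]
finger_gap: 0.006
grasp_force: 0.0
```

```bash
python3 - <<'E'
from h import *
a=[shot(n)[0] for n in('wrist','top','side')]
im=np.hstack([cv2.resize(a[0],(400,300)),cv2.resize(a[1][100:220,150:310],(400,300),interpolation=cv2.INTER_CUBIC)])
im2=np.hstack([cv2.resize(a[2][180:300,140:300],(400,300),interpolation=cv2.INTER_CUBIC),np.zeros((300,400,3),np.uint8)])
cv2.imwrite('pics/miss.png',np.vstack([im,im2])[:,:,::-1])
E
```

```text
(no output)
```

View pics/miss.png

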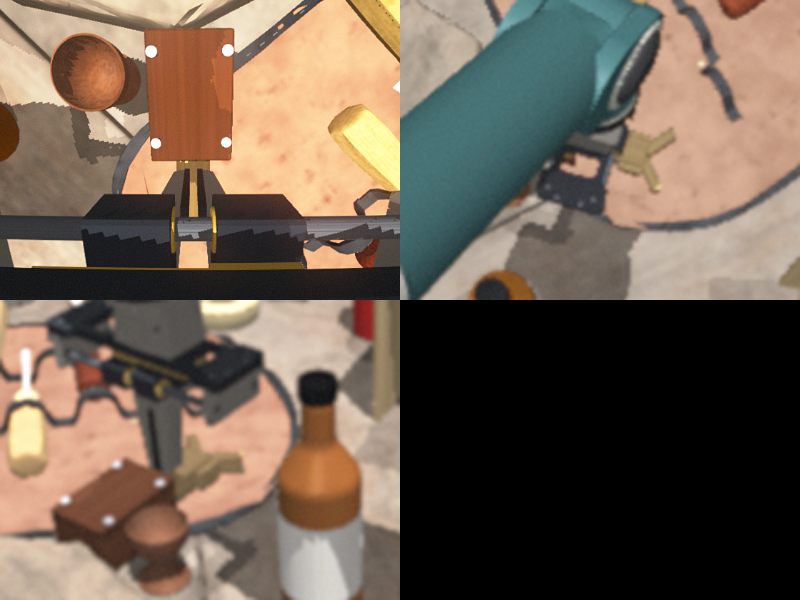

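The picture shows the stick unmoved, with the nose at top pixel (252,162). The shut fingers are close to the sleeve mouth. I'll measure where the fingertips are from depth.

```bash
python3 - <<'E'
from m import *
for n in('side','wrist'):
    p,X,C,h=cloud(n)
    dark=box(X,[.59,-.16,.0],[.70,-.05,.09])&(h[...,1]<70)&(h[...,2]<140)
    P=X[dark]; s=(P[:,:2]-[.6403,-.130])@[-.25,-.968]; l=(P[:,:2]-[.6403,-.130])@[-.968,.25]
    print(n,dark.sum())
    for z in np.arange(0,.09,.01):
        k=(P[:,2]>=z)&(P[:,2]<z+.01)
        if k.sum()>2: print(round(z,2),k.sum(),'s',(1000*np.percentile(s[k],[5,50,95])).round(),'l',(1000*np.percentile(l[k],[5,50,95])).round())
    m=box(X,[.55,-.22,.012],[.72,-.06,.06])&(h[...,0]>14)&(h[...,0]<34)&(h[...,1]>60)&(h[...,2]>110); P=X[m]
    s=(P[:,:2]-[.6403,-.130])@[-.25,-.968]
    for a in np.arange(-.06,.06,.01):
        k=(s>=a)&(s<a+.01)
        if k.sum()>2: print('stick',round(a,2),k.sum(),np.percentile(P[k,2],[10,50,90]).round(4))
print(arm.get_obs()['finger_gap'],arm.get_obs()['ft_force'])
E
```

```text
side 310
0.0 44 s [-54. -46. -35.] l [50. 56. 61.]
0.01 4 s [-46. -40. -32.] l [50. 55. 60.]
0.04 42 s [-34. -32. -17.] l [-7. 11. 15.]
0.05 52 s [-35. -32. -16.] l [-7. 12. 15.]
0.06 54 s [-35. -33. -21.] l [-9. 10. 17.]
0.07 58 s [-35. -33. -20.] l [-9. 12. 17.]
0.08 55 s [-35. -33. -20.] l [-10.   9.  18.]
stick -0.03 15 [0.0172 0.0234 0.036 ]
stick -0.02 32 [0.0175 0.0272 0.0299]
stick -0.01 43 [0.0147 0.0221 0.0287]
stick 0.0 52 [0.0171 0.0262 0.0291]
stick 0.01 57 [0.0171 0.0267 0.029 ]
stick 0.02 46 [0.0152 0.0236 0.026 ]
stick 0.03 53 [0.0144 0.0237 0.0249]
stick 0.04 5 [0.0227 0.023  0.024 ]
wrist 1959
0.0 810 s [-57. -45. -31.] l [41. 51. 60.]
0.01 188 s [-65. -59. -30.] l [36. 39. 57.]
0.03 21 s [-32. -32. -32.] l [-13.   6.  10.]
0.04 89 s [-33. -32. -32.] l [-17.   7.  13.]
0.05 114 s [-33. -33. -32.] l [-16.   7.  13.]
0.06 178 s [-33. -33. -32.] l [-16.   7.  14.]
0.07 298 s [-34. -33. -33.] l [-18.   6.  15.]
0.08 261 s [-34. -33. -31.] l [-15.   5.  14.]
stick -0.05 13 [0.0472 0.0482 0.0488]
stick -0.04 506 [0.0275 0.0283 0.029 ]
stick -0.03 162 [0.0275 0.0282 0.029 ]
stick -0.02 162 [0.0276 0.0283 0.0294]
stick -0.01 164 [0.0275 0.0283 0.029 ]
stick 0.0 172 [0.0278 0.0284 0.0291]
stick 0.01 44 [0.0274 0.0281 0.0288]
0.0002574344307219348 [-0.32488664 -0.34195588  0.70615971]
```

Call:
drive_tool:
  commands: "0 0 -2 0 0 0 1;0 0 -3 0 0 0 1;0 0 -2 0 0 0 1;0 0 0 0 0 0 1;0 0 0 0 0 0 1"

```text
time: 7.0
eef_pos: [0.6473, -0.1077, 0.0768]
ee_rot: [-0.0, 0.791, 0.612, 0.0]
ft_force: [-0.7, 0.2, -1.0]
finger_gap: 0.0008
grasp_force: 0.0
```

```bash
cat > tip.py <<'E'
from m import *
o=arm.get_obs(); print(o['eef_pos'].round(4),o['finger_gap'])
for n in('side','top','wrist'):
    shot(n); p,X,C,h=cloud(n); e=o['eef_pos']
    m=box(X,[e[0]-.08,e[1]-.05,.052],[e[0]+.08,e[1]+.05,.14])&(h[...,2]<150)&(h[...,1]<90)
    P=X[m]
    if len(P): print(n,len(P),'z pct',np.percentile(P[:,2],[0,1,3,10]).round(4)); k=P[:,2]<np.percentile(P[:,2],8); print('  low pts',P[k][::max(1,k.sum()//6)].round(3).tolist())
E
python3 tip.py
```

```text
[ 0.6473 -0.1077  0.0768] 0.0008153575672214864
side 186 z pct [0.1057 0.1072 0.1093 0.1118]
  low pts [[0.633, -0.111, 0.11], [0.651, -0.098, 0.111], [0.651, -0.098, 0.109], [0.645, -0.098, 0.11], [0.649, -0.097, 0.107], [0.644, -0.096, 0.109], [0.638, -0.095, 0.111], [0.646, -0.096, 0.106]]
top 1 z pct [0.0538 0.0538 0.0538 0.0538]
  low pts []
wrist 808 z pct [0.1045 0.106  0.1073 0.1112]
  low pts [[0.64, -0.096, 0.107], [0.654, -0.1, 0.106], [0.64, -0.097, 0.107], [0.645, -0.098, 0.108], [0.659, -0.102, 0.108], [0.644, -0.097, 0.11], [0.659, -0.102, 0.108]]
```

```bash
python3 - <<'E'
from m import *
for n in('side','wrist'):
    p,X,C,h=cloud(n)
    m=box(X,[.62,-.135,.056],[.68,-.085,.13]); P=X[m]; print(n,m.sum(),np.histogram(P[:,2],np.arange(.055,.135,.005))[0])
p,X,C,h=cloud('side'); u=proj(C,[[.6473,-.1077,.0768],[.6473,-.1077,.105]]); print(u)
cv2.imwrite('pics/tip.png',cv2.resize(p[170:290,150:310],(640,480),interpolation=cv2.INTER_CUBIC)[:,:,::-1])
E
```

```text
side 138 [ 0  0  0  0  0  0  0  0  0  1 17 30 25 37 28  0]
wrist 839 [  0   0   0   0   0   0   0   0   0  32 125 139 164 184 195   0]
[[203.48619161 230.82780861]
 [202.20143308 219.57579185]]
```

View pics/tip.png

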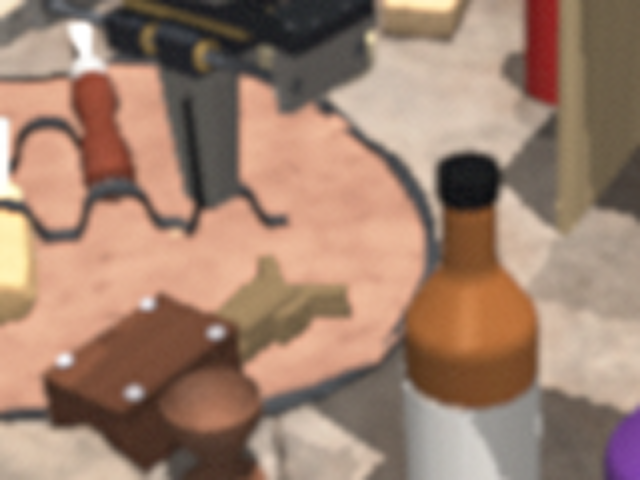

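The crop shows the shut fingertips ending at (205,205), about 28 mm above the reported TCP. The side and wrist depth readings agree, so I'll aim the TCP 28 mm lower.

Call:
drive_tool:
  commands: "0 0 0 0 0 0 -1;0 0 0 0 0 0 -1;0 0 0 0 0 0 -1;0 0 0 0 0 0 -1;0 0 0 0 0 0 -1;0 0 0 0 0 0 -1;0 0 0 0 0 0 -1;0 0 0 0 0 0 -1"

```text
time: 7.95
eef_pos: [0.6473, -0.108, 0.0769]
ee_rot: [0.0, 0.791, 0.612, 0.0]
ft_force: [-0.3, -0.1, -1.0]
finger_gap: 0.0623
grasp_force: 0.0
```

Call:
drive_tool:
  commands: "0 0 2 0 0 0 -1;0 0 2 0 0 0 -1;0 0 2 0 0 0 -1;0 0 1.5 0 0 0 -1;0 0 1 0 0 0 -1;0 0 0.8 0 0 0 -1;0 0 0 0 0 0 -1;0 0 0 0 0 0 -1"

```text
time: 8.75
eef_pos: [0.6477, -0.1082, -0.0157]
ee_rot: [0.0, 0.791, 0.612, 0.0]
ft_force: [-0.4, 0.8, 0.5]
finger_gap: 0.0921
grasp_force: 0.0
```

Tip is now at about z=0.012. Lower a little more, then close.

Call:
drive_tool:
  commands: "0 0 0.5 0 0 0 -1;0 0 0 0 0 0 1;0 0 0 0 0 0 1;0 0 0 0 0 0 1;0 0 0 0 0 0 1;0 0 0 0 0 0 1;0 0 0 0 0 0 1;0 0 0 0 0 0 1"
  squeeze: 25

```text
time: 9.55
eef_pos: [0.6473, -0.108, -0.0211]
ee_rot: [0.0, 0.791, 0.612, 0.0]
ft_force: [0.1, -0.6, 0.8]
finger_gap: 0.038
grasp_force: 0.0
```

Call:
drive_tool:
  commands: "0 0 0 0 0 0 1;0 0 0 0 0 0 1;0 0 0 0 0 0 1;0 0 0 0 0 0 1"

```text
time: 9.95
eef_pos: [0.6473, -0.1079, -0.0211]
ee_rot: [-0.0, 0.791, 0.612, 0.0]
ft_force: [0.2, 0.6, -0.3]
finger_gap: 0.0274
grasp_force: 25.0
```

Call:
drive_tool:
  commands: "0 0 -0.3 0 0 0 1;-1.5 0 0 0 0 0 1;-2 0 0 0 0 0 1;-2 0 0 0 0 0 1;-2 0 0 0 0 0 1;-2 0 0 0 0 0 1;-2 0 0 0 0 0 1;0 0 0 0 0 0 1"

```text
time: 10.75
eef_pos: [0.6163, -0.2249, -0.0177]
ee_rot: [0.001, 0.793, 0.609, -0.001]
ft_force: [-0.9, -0.1, -0.7]
finger_gap: 0.0279
grasp_force: 25.0
```

```bash
cat > st.py <<'E'
from m import *
import sys
lo=[.40,-.34,.012];hi=[.72,-.06,.045]
if len(sys.argv)>1: lo,hi=eval(sys.argv[1])
for n in('wrist','side','top'):
    shot(n); p,X,C,h=cloud(n)
    m=box(X,lo,hi)&(h[...,0]>14)&(h[...,0]<34)&(h[...,1]>50)&(h[...,2]>100)
    k,lab,st,ce=cv2.connectedComponentsWithStats(m.astype(np.uint8))
    if k<2: continue
    for i in np.argsort(-st[1:,4])[:2]+1:
        P=X[lab==i]
        if len(P)>20: print(n,len(P),rect(P),'z',np.percentile(P[:,2],[5,50,95]).round(4))
E
python3 st.py; python3 g.py 0.6193 -0.2172 -0.021 75.5
```

```text
wrist 13221 (array([ 627.6, -188.3]), array([120.6,  31.7]), 74.4) z [0.0302 0.0315 0.0326]
wrist 2389 (array([ 606.9, -281.7]), array([35.8, 65.5]), 63.7) z [0.0182 0.0277 0.032 ]
side 498 (array([ 624.3, -180.7]), array([120. ,  29.9]), 74.4) z [0.0143 0.0304 0.0326]
side 114 (array([ 507.6, -313.4]), array([52.7,  9.8]), 86.5) z [0.0146 0.0291 0.0435]
top 215 (array([ 603.3, -267.7]), array([35.7, 68.3]), 73.7) z [0.0173 0.0275 0.032 ]
t 10.9 pos [ 0.6185 -0.2185 -0.0182] rotvec left [-0.01 -0.05 -0.08] F [ 1.   1.  -1.7] gap 0.0277 grip 25.0
cm now-axes [0.15 0.05 0.28] goal-axes [0.15 0.05 0.28] q [-0.07  0.78  0.51  1.73 -0.51  0.77  0.44]
```

Call:
drive_tool:
  commands: "0 0 0.3 0 0 0 1;0 0 0 0 0 0 1;0 0 0 0 0 0 -0.1;0 0 0 0 0 0 -0.1;0 0 0 0 0 0 -0.1;0 0 0 0 0 0 -0.1;0 0 0 0 0 0 -0.1"

```text
time: 11.6
eef_pos: [0.6183, -0.2192, -0.0211]
ee_rot: [-0.0, 0.791, 0.612, -0.0]
ft_force: [0.6, -0.2, 1.0]
finger_gap: 0.0502
grasp_force: 0.0
```

Call:
drive_tool:
  commands: "1.2 0 0 0 0 0 -0.1;2 0 0 0 0 0 -0.1;2 0 0 0 0 0 -0.1;1.4 0 0 0 0 0 -0.1;0.4 0 0 0 0 0 -0.1;0 0 0 0 0 0 -0.1;0 0 0 0 0 0 -0.1"

```text
time: 12.3
eef_pos: [0.6357, -0.1527, -0.021]
ee_rot: [0.0, 0.791, 0.611, -0.0]
ft_force: [-0.3, -0.1, 0.3]
finger_gap: 0.05
grasp_force: 0.0
```

```bash
python3 g.py 0.6385 -0.150 -0.021 75.5; python3 st.py
```

```text
t 12.3 pos [ 0.6357 -0.1527 -0.021 ] rotvec left [ 0.01  0.05 -0.14] F [-0.3 -0.1  0.3] gap 0.05 grip 0.0
cm now-axes [0.33 0.2  0.  ] goal-axes [0.33 0.2  0.  ] q [-0.18  0.78  0.51  1.73 -0.52  0.77  0.34]
wrist 4929 (array([ 637.9, -147.5]), array([51.3, 27.5]), 75.7) z [0.0239 0.0281 0.0292]
wrist 1803 (array([ 623.5, -203.8]), array([25.4, 27.8]), 74.4) z [0.0272 0.0282 0.0292]
side 216 (array([ 639. , -144.2]), array([39.3, 55.5]), 29.7) z [0.0132 0.0266 0.0293]
side 129 (array([ 597.6, -227.3]), array([79.7,  9.5]), 69.8) z [0.0126 0.02   0.0264]
top 582 (array([ 611.2, -227.7]), array([112.8,  67. ]), 77.1) z [0.0194 0.0266 0.0317]
```

Call:
drive_tool:
  commands: "1 0.1 0 0 0 0 -0.1;0 0 0 0 0 0 1;0 0 0 0 0 0 1;0 0 0 0 0 0 1;0 0 0 0 0 0 1;0 0 0 0 0 0 1;0 0 0 0 0 0 1;0 0 0 0 0 0 1"
  squeeze: 40

```text
time: 13.25
eef_pos: [0.6394, -0.1421, -0.0211]
ee_rot: [-0.0, 0.791, 0.612, -0.0]
ft_force: [-0.2, 0.0, 0.4]
finger_gap: 0.0275
grasp_force: 40.0
```

```bash
python3 g.py 0.62 0.16 0.09 75.5; sed -i 's/^for n in.*/for n in("top",):/' st.py; python3 st.py
```

```text
t 13.25 pos [ 0.6394 -0.1421 -0.0211] rotvec left [-0.01 -0.   -0.09] F [-0.2  0.   0.4] gap 0.0275 grip 40.0
cm now-axes [ 28.75  -9.49 -11.11] goal-axes [ 28.77  -9.44 -11.11] q [-0.19  0.78  0.51  1.73 -0.52  0.77  0.32]
top 629 (array([ 605.6, -224.7]), array([124.3,  65.2]), 84.2) z [0.02   0.027  0.0317]
```

Call:
drive_tool:
  commands: "0 0 -1.5 0 0 0 1;0 0 -2.5 0 0 0 1;0 0 -2.5 0 0 0 1;0 0 -2.5 0 0 0 1;0 0 -2 0 0 0 1;2 0 0 0 0 0 1;3 -0.5 0 0 0 0 1;3 -1 0 0 0 0 1"

```text
time: 14.1
eef_pos: [0.6458, -0.0608, 0.0903]
ee_rot: [0.001, 0.792, 0.611, 0.001]
ft_force: [-0.8, 0.5, -0.8]
finger_gap: 0.0276
grasp_force: 40.0
```

Call:
drive_tool:
  commands: "3 -1 0 0 0 0 1;3 -1 0 0 0 0 1;3 -1 0 0 0 0 1;3 -1 0 0 0 0 1;3 -1 0 0 0 0 1;3 -1 0 0 0 0 1;2.5 -1 0 0 0 0 1;0 0 0 0 0 0 1"

```text
time: 14.9
eef_pos: [0.6282, 0.1612, 0.0894]
ee_rot: [-0.001, 0.789, 0.614, 0.001]
ft_force: [0.6, 0.7, -2.3]
finger_gap: 0.0274
grasp_force: 40.0
```

```bash
python3 g.py 0.502 0.168 0.09 80
```

```text
t 14.9 pos [0.6282 0.1612 0.0894] rotvec left [-0.04 -0.17 -4.18] F [ 0.6  0.7 -2.3] gap 0.0274 grip 40.0
cm now-axes [ -2.43 -12.4   -0.06] goal-axes [ -1.52 -12.54  -0.06] q [-0.71  0.62  0.58  1.71 -0.42  0.93 -0.21]
```

Call:
drive_tool:
  commands: "0 -2 0 0 0 -1 1;0 -2.5 0 0 0 -1 1;0 -2.5 0 0 0 -1 1;0 -2.5 0 0 0 -1 1;-0.5 -2 0 0 0 0 1;-0.5 -1 0 0 0 0 1;0 0 0 0 0 0 1;0 0 0 0 0 0 1"

```text
time: 15.7
eef_pos: [0.5064, 0.1717, 0.0896]
ee_rot: [0.0, 0.77, 0.638, 0.001]
ft_force: [0.4, 0.4, -0.4]
finger_gap: 0.0279
grasp_force: 40.0
```

```bash
python3 g.py 0.502 0.168 -0.017 80; python3 - <<'E'
from m import *
shot('top');shot('side')
for n in('top','side'):
    p,X,C,h=cloud(n)
    m=box(X,[.42,-.08,.01],[.53,.005,.115])&(h[...,0]<25)&(h[...,1]>170); lo=X[m]
    if len(lo)>20: print(n,len(lo),lo.mean(0).round(3))
    m=box(X,[.40,-.02,.10],[.6,.22,.17])&(h[...,0]>14)&(h[...,0]<34)&(h[...,1]>50)&(h[...,2]>90)
    P=X[m]; print(n,'stick',len(P), rect(P) if len(P)>10 else 0, np.percentile(P[:,2],[5,50,95]).round(3) if len(P) else 0)
a=np.hstack([cloud('top')[0][120:320,90:290],cloud('side')[0][120:370,120:370][::1,::1][:200,:200]]); a=cv2.resize(a,(800,400),interpolation=cv2.INTER_CUBIC); cv2.imwrite('pics/carry.png',a[:,:,::-1])
E
```

```text
t 15.7 pos [0.5064 0.1717 0.0896] rotvec left [ 0.1  -0.05 -0.65] F [ 0.4  0.4 -0.4] gap 0.0279 grip 40.0
cm now-axes [-0.46 -0.39 10.66] goal-axes [-0.45 -0.37 10.66] q [-0.87  0.44  0.6   2.   -0.35  0.8  -0.26]
top stick 1049 (array([479.7,  75.2]), array([193.5,  66.5]), 86.7) [0.129 0.138 0.143]
side 84 [ 0.452 -0.003  0.028]
side stick 684 (array([476.8, 104.1]), array([189.5,  52.1]), 70.1) [0.118 0.133 0.141]
```

View pics/carry.png

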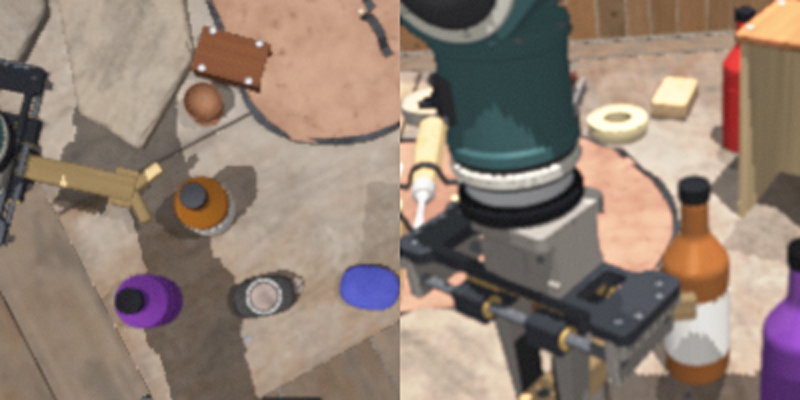

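The top crop shows the stick held by its tail and level, with the nose at (140,185) facing the amber bottle at (203,205), and the purple bottle clear to one side. Now lower it.

Call:
drive_tool:
  commands: "0 0 2 0 0 -0.6 1;0 0 2.5 0 0 0 1;0 0 2.5 0 0 0 1;0 0 2 0 0 0 1;0 0 1 0 0 0 1;0 0 0.8 0 0 0 1;0 0 0 0 0 0 1;0 0 0 0 0 0 1"

```text
time: 16.6
eef_pos: [0.5058, 0.1723, -0.0186]
ee_rot: [0.0, 0.766, 0.643, 0.001]
ft_force: [-0.0, 0.6, -1.5]
finger_gap: 0.0278
grasp_force: 40.0
```

```bash
python3 g.py 0.506 0.170 -0.019 80;  sed -i 's/^for n in.*/for n in("top","side"):/' st.py; python3 st.py "([.42,.01,.01],[.56,.22,.05])"
```

```text
t 16.6 pos [ 0.5058  0.1723 -0.0186] rotvec left [ 0.06 -0.03  0.  ] F [-0.   0.6 -1.5] gap 0.0278 grip 40.0
cm now-axes [-0.22  0.05  0.04] goal-axes [-0.22  0.05  0.04] q [-0.76  0.62  0.47  2.03 -0.49  0.6  -0.13]
top 786 (array([489.6,  97.9]), array([146.2,  68.2]), 80.5) z [0.0233 0.03   0.0347]
side 338 (array([509.4, 181. ]), array([26.6, 42.8]), 39.4) z [0.0127 0.0301 0.0328]
side 244 (array([480.2,  46.2]), array([32.3, 68.6]), 84.1) z [0.0146 0.0263 0.0312]
```

Call:
drive_tool:
  commands: "-0.5 0 0 0 0 0 1;-0.5 0 0 0 0 0 1;-0.5 0 0 0 0 0 1;-0.5 0 0 0 0 0 1;-0.5 0 0 0 0 0 1;-0.5 0 0 0 0 0 1;-0.4 0 0 0 0 0 1;-0.3 0 0 0 0 0 1"

```text
time: 17.5
eef_pos: [0.499, 0.1359, -0.019]
ee_rot: [-0.0, 0.766, 0.643, 0.0]
ft_force: [0.3, 2.2, -1.0]
finger_gap: 0.0278
grasp_force: 40.0
```

Call:
drive_tool:
  commands: "-0.5 0 0 0 0 0 1;-0.5 0.1 0 0 0 0 1;-0.5 0.1 0 0 0 0 1;-0.5 0.1 0 0 0 0 1;-0.5 0.1 0 0 0 0 1;-0.5 0.1 0 0 0 0 1;-0.5 0.1 0 0 0 0 1;-0.5 0.1 0 0 0 0 1"

```text
time: 18.3
eef_pos: [0.4987, 0.0947, -0.0191]
ee_rot: [-0.0, 0.766, 0.643, -0.0]
ft_force: [-0.2, 2.4, -1.0]
finger_gap: 0.0274
grasp_force: 40.0
```

```bash
cat > b.py <<'E'
from m import *
import subprocess,sys
from scipy.optimize import least_squares
o=arm.get_obs(); print(o['eef_pos'].round(4))
for n in('top','side'):
    shot(n); p,X,C,h=cloud(n); oo=-C[2].T@C[3]
    m2=box(X,[.42,-.45,.19],[.52,.02,.216])&(h[...,2]<90)
    m=box(X,[.42,-.45,.045],[.54,.02,.13])&(h[...,0]<25)&(h[...,1]>150); lo=X[m]
    if m2.sum()>10: print(n,'captop',np.r_[(X[m2].max(0)+X[m2].min(0))/2].round(4),m2.sum())
    if len(lo)>30:
        c=lo[:,:2].mean(0); g=least_squares(lambda q:np.hypot(lo[:,0]-q[0],lo[:,1]-q[1])-.031,c+.02*(c-oo[:2])/np.linalg.norm(c-oo[:2]),loss='soft_l1',f_scale=.002).x; print(n,'axis',g.round(4),len(lo))
E
python3 b.py; python3 g.py .498 -.026 -.0185 80
```

```text
[ 0.4987  0.0947 -0.0191]
top captop [ 0.4674 -0.071   0.2011] 101
top axis [ 0.4686 -0.0672] 45
side captop [ 0.4656 -0.0675  0.1983] 174
side axis [ 0.4681 -0.071 ] 363
t 18.4 pos [ 0.4987  0.0938 -0.0191] rotvec left [ 0.01  0.04 -0.06] F [-0.6  0.2 -1.7] gap 0.0276 grip 40.0
cm now-axes [-11.81   2.02  -0.05] goal-axes [-11.81   2.01  -0.06] q [-0.63  0.59  0.46  2.1  -0.49  0.56  0.01]
```

Call:
drive_tool:
  commands: "-0.6 0.1 0 0 0 0 1;-0.6 0.1 0 0 0 0 1;-0.6 0.1 0 0 0 0 1;-0.6 0.1 0 0 0 0 1;-0.6 0.1 0 0 0 0 1;-0.6 0.1 0 0 0 0 1;-0.6 0.1 0 0 0 0 1;-0.6 0.1 0 0 0 0 1"

```text
time: 19.2
eef_pos: [0.4982, 0.0459, -0.0191]
ee_rot: [-0.0, 0.766, 0.643, -0.0]
ft_force: [0.2, 2.6, -0.9]
finger_gap: 0.0277
grasp_force: 40.0
```

Call:
drive_tool:
  commands: "-0.6 0.1 0 0 0 0 1;-0.6 0.1 0 0 0 0 1;-0.6 0.1 0 0 0 0 1;-0.6 0.1 0 0 0 0 1;-0.6 0.1 0 0 0 0 1;-0.6 0.1 0 0 0 0 1;-0.6 0.1 0 0 0 0 1;-0.6 0.1 0 0 0 0 1"

```text
time: 20.0
eef_pos: [0.4977, -0.0027, -0.0191]
ee_rot: [-0.0, 0.766, 0.643, 0.0]
ft_force: [0.9, 1.5, -1.2]
finger_gap: 0.0277
grasp_force: 40.0
```

```bash
python3 b.py; python3 g.py .4855 -.060 -.0185 85.4
```

```text
[ 0.4977 -0.0027 -0.0191]
top captop [ 0.477  -0.0965  0.2036] 113
side captop [ 0.4852 -0.0803  0.1979] 261
side axis [ 0.467 -0.169] 318
t 20.1 pos [ 0.4978 -0.0036 -0.019 ] rotvec left [ 0.02  0.04 -5.47] F [ 0.1  0.3 -1.2] gap 0.0279 grip 40.0
cm now-axes [-5.77 -0.23 -0.05] goal-axes [-5.72 -0.78 -0.05] q [-0.43  0.58  0.45  2.12 -0.48  0.54  0.2 ]
```

Call:
drive_tool:
  commands: "-0.6 0.1 0 0 0 0 1;-0.6 -0.1 0 0 0 -0.6 1;-0.6 -0.1 0 0 0 -0.6 1;-0.6 -0.1 0 0 0 -0.6 1;-0.6 -0.1 0 0 0 -0.6 1;-0.6 -0.1 0 0 0 -0.6 1;-0.6 -0.1 0 0 0 -0.6 1;-0.6 -0.1 0 0 0 -0.6 1"

```text
time: 20.9
eef_pos: [0.4846, -0.0494, -0.0191]
ee_rot: [-0.0, 0.742, 0.671, -0.0]
ft_force: [-0.3, 1.5, -1.1]
finger_gap: 0.0279
grasp_force: 40.0
```

Call:
drive_tool:
  commands: "-0.6 -0.1 0 0 0 -0.6 1;-0.6 -0.1 0 0 0 -0.6 1;0 0 0 0 0 0 1"

```text
time: 21.2
eef_pos: [0.4816, -0.062, -0.019]
ee_rot: [0.0, 0.735, 0.678, -0.0]
ft_force: [0.4, 0.3, -0.8]
finger_gap: 0.0275
grasp_force: 40.0
```

```bash
python3 b.py; python3 g.py .471 -.220 -.0185 85.4
```

```text
[ 0.4816 -0.062  -0.019 ]
top captop [ 0.4652 -0.2273  0.203 ] 94
top axis [ 0.4664 -0.2254] 38
side captop [ 0.4785 -0.1756  0.2019] 460
side axis [ 0.4666 -0.2286] 228
t 21.3 pos [ 0.4818 -0.0613 -0.0191] rotvec left [ 0.03  0.03 -0.03] F [-0.6  0.6 -0.4] gap 0.0277 grip 40.0
cm now-axes [-15.91   0.2   -0.05] goal-axes [-15.91   0.2   -0.06] q [-0.29  0.56  0.42  2.15 -0.45  0.52  0.39]
```

Call:
drive_tool:
  commands: "-0.6 0.1 0 0 0 0 1;-0.6 0.1 0 0 0 0 1;-0.6 0.1 0 0 0 0 1;-0.6 0 0 0 0 0 1;-0.6 0 0 0 0 0 1;-0.6 0 0 0 0 0 1;-0.6 0 0 0 0 0 1;-0.6 0 0 0 0 0 1"

```text
time: 22.1
eef_pos: [0.4807, -0.1092, -0.0191]
ee_rot: [-0.0, 0.735, 0.678, -0.0]
ft_force: [-0.1, 1.6, -0.6]
finger_gap: 0.0275
grasp_force: 40.0
```

```bash
python3 b.py; python3 g.py .474 -.220 -.0185 85.4
```

```text
[ 0.4807 -0.1092 -0.0191]
top captop [ 0.4662 -0.2726  0.2041] 115
top axis [ 0.4651 -0.2768] 32
side captop [ 0.4771 -0.1994  0.2009] 413
side axis [ 0.4656 -0.2775] 182
t 22.2 pos [ 0.4808 -0.1101 -0.019 ] rotvec left [ 0.03  0.05 -0.07] F [ 0.8  0.4 -1.1] gap 0.0277 grip 40.0
cm now-axes [-11.01   0.22  -0.04] goal-axes [-11.01   0.2   -0.05] q [-0.19  0.56  0.42  2.13 -0.44  0.53  0.48]
```

Call:
drive_tool:
  commands: "-0.6 0 0 0 0 0 1;-0.6 0 0 0 0 0 1;-0.6 0 0 0 0 0 1;-0.6 0 0 0 0 0 1;-0.6 0 0 0 0 0 1;-0.6 0 0 0 0 0 1;-0.6 0 0 0 0 0 1;-0.6 0 0 0 0 0 1"

```text
time: 23.0
eef_pos: [0.4769, -0.157, -0.0191]
ee_rot: [-0.0, 0.735, 0.678, 0.0]
ft_force: [0.5, 1.5, -1.6]
finger_gap: 0.0275
grasp_force: 40.0
```

Call:
drive_tool:
  commands: "-0.6 0 0 0 0 0 1;-0.6 0 0 0 0 0 1;-0.6 0 0 0 0 0 1;-0.6 0 0 0 0 0 1;-0.6 0 0 0 0 0 1;-0.6 0 0 0 0 0 1;-0.6 0 0 0 0 0 1;-0.3 0 0 0 0 0 1"

```text
time: 23.8
eef_pos: [0.4733, -0.2023, -0.0191]
ee_rot: [0.0, 0.735, 0.678, -0.0]
ft_force: [0.5, 2.2, -1.8]
finger_gap: 0.028
grasp_force: 40.0
```

Call:
drive_tool:
  commands: "-0.3 0 0 0 0 0 1;-0.3 0 0 0 0 0 1;-0.2 0 0 0 0 0 1"

```text
time: 24.1
eef_pos: [0.4727, -0.2095, -0.0191]
ee_rot: [-0.0, 0.735, 0.678, 0.0]
ft_force: [-0.3, 1.8, -1.4]
finger_gap: 0.0276
grasp_force: 40.0
```

Creep in until the force rises against the back.

Call:
drive_tool:
  commands: "-0.2 0 0 0 0 0 1;-0.2 0 0 0 0 0 1;-0.2 0 0 0 0 0 1;-0.1 0 0 0 0 0 1"

```text
time: 24.5
eef_pos: [0.4722, -0.2165, -0.0191]
ee_rot: [0.0, 0.735, 0.678, 0.0]
ft_force: [0.6, 2.1, -0.9]
finger_gap: 0.0273
grasp_force: 40.0
```

Call:
drive_tool:
  commands: "-0.1 0 0 0 0 0 1;-0.1 0 0 0 0 0 1;-0.1 0 0 0 0 0 1;-0.1 0 0 0 0 0 1"

```text
time: 24.9
eef_pos: [0.4719, -0.2195, -0.0192]
ee_rot: [-0.001, 0.735, 0.678, 0.0]
ft_force: [0.6, 4.5, -0.3]
finger_gap: 0.0279
grasp_force: 40.0
```

Call:
drive_tool:
  commands: "-0.1 0 0 0 0 0 1;-0.1 0 0 0 0 0 1;0 0 0 0 0 0 1"

```text
time: 25.2
eef_pos: [0.4718, -0.2195, -0.0193]
ee_rot: [-0.002, 0.734, 0.679, 0.001]
ft_force: [0.6, 8.0, 0.8]
finger_gap: 0.0274
grasp_force: 40.0
```

```bash
python3 - <<'E'
from m import *
from scipy.optimize import least_squares
print(arm.get_obs()['eef_pos'],arm.get_obs()['ft_force'])
for n in ('side','wrist'):
    shot(n);p,X,C,h=cloud(n); oo=-C[2].T@C[3]
    m=box(X,[.42,-.43,.02],[.50,-.30,.2])&(h[...,0]<20)&(h[...,1]>150)
    print(n,m.sum(), X[m].mean(0).round(3) if m.any() else 0)
E
```

```text
[ 0.47181524 -0.21953778 -0.01927617] [0.58263041 7.97798771 0.75792134]
side 223 [ 0.454 -0.368  0.152]
wrist 0 0
```

Call:
drive_tool:
  commands: "0.3 0 0 0 0 0 1;0.6 0 0 0 0 0 1;1.5 0 0 0 0 0 1;2 0 0 0 0 0 1;2 0 0 0 0 0 1;2 0 0 0 0 0 1;2 0 0 0 0 0 1;2 0 0 0 0 0 1"

```text
time: 26.1
eef_pos: [0.4817, -0.0973, -0.019]
ee_rot: [0.0, 0.735, 0.678, 0.0]
ft_force: [1.2, 0.9, -1.5]
finger_gap: 0.0275
grasp_force: 40.0
```

Call:
drive_tool:
  commands: "2 0 0 0 0 0 1;0.6 0 0 0 0 0 1;0 0 0 0 0 0 1;0 0 0.2 0 0 0 1;0 0 0.2 0 0 0 1;0 0 0 0 0 0 1;0 0 0 0 0 0 1"

```text
time: 26.8
eef_pos: [0.4835, -0.0736, -0.0232]
ee_rot: [0.0, 0.735, 0.678, -0.0]
ft_force: [0.2, -0.2, -1.8]
finger_gap: 0.0275
grasp_force: 40.0
```

```bash
python3 g.py .484 -.07 -.024 85.4; python3 st.py "([.42,-.28,.01],[.56,0,.05])"; python3 - <<'E'
from m import *
from scipy.optimize import least_squares
p,X,C,h=cloud('side'); oo=-C[2].T@C[3]
m=box(X,[.42,-.43,.015],[.50,-.30,.11])&((h[...,0]<20)&(h[...,1]>150))
m2=box(X,[.428,-.40,.015],[.49,-.30,.11])
for nm,k in (('amber',m),('all',m2)):
    lo=X[k]
    if len(lo)>20:
        c=lo[:,:2].mean(0); g=least_squares(lambda q:np.hypot(lo[:,0]-q[0],lo[:,1]-q[1])-.031,c+.02*(c-oo[:2])/np.linalg.norm(c-oo[:2]),loss='soft_l1',f_scale=.002).x; print(nm,len(lo),g.round(4))
E
```

```text
t 26.8 pos [ 0.4835 -0.0736 -0.0232] rotvec left [-0.01  0.02 -0.06] F [ 0.2 -0.2 -1.8] gap 0.0275 grip 40.0
cm now-axes [0.36 0.02 0.08] goal-axes [0.36 0.02 0.08] q [-0.26  0.57  0.42  2.14 -0.45  0.52  0.42]
top 623 (array([ 474.2, -157.5]), array([122. ,  66.2]), 85.6) z [0.019  0.0251 0.0301]
side 224 (array([479.8, -86.5]), array([72.5, 28.3]), 85.1) z [0.0123 0.0256 0.0278]
side 42 (array([ 463.2, -139.8]), array([33.8,  3.8]), 82.5) z [0.0112 0.0181 0.0265]
amber 68 [ 0.4563 -0.3853]
all 513 [ 0.4566 -0.3852]
```

The bottle axis measures (0.4565, -0.385), so it is home. Set the stick down and release.

Call:
drive_tool:
  commands: "0 0 0.1 0 0 0 1;0 0 0 0 0 0 1;0 0 0 0 0 0 0;0 0 0 0 0 0 0;0 0 0 0 0 0 -0.2;0 0 0 0 0 0 -0.2;0 0 0 0 0 0 -0.2;0 0 0 0 0 0 -0.2"

```text
time: 27.7
eef_pos: [0.4838, -0.0728, -0.0241]
ee_rot: [0.0, 0.735, 0.678, 0.0]
ft_force: [-0.1, 0.6, -0.2]
finger_gap: 0.055
grasp_force: 0.0
```

Call:
drive_tool:
  commands: "0 0 -0.5 0 0 0 -0.2;0 0 -1.5 0 0 0 -0.2;0 0 -2 0 0 0 -0.2;0 0 -2.5 0 0 0 -0.2;0 0 -2.5 0 0 0 -0.2;0 0 -2.5 0 0 0 -0.2;0 0 -2.5 0 0 0 -0.2;0 0 -2.5 0 0 0 -0.2"

```text
time: 28.5
eef_pos: [0.4835, -0.0729, 0.1422]
ee_rot: [0.0, 0.735, 0.678, 0.0]
ft_force: [-0.3, 0.5, 0.4]
finger_gap: 0.055
grasp_force: 0.0
```

Call:
drive_tool:
  commands: "0 0 -2.5 0 0 0 -0.2;0 0 -2.5 0 0 0 -0.2;3 0 -1 0 0 0 -0.2;3 0 0 0 0 0 -0.2;3 0 0 0 0 0 -0.2;0 0 0 0 0 0 -0.2;0 0 0 0 0 0 -0.2"

```text
time: 29.2
eef_pos: [0.4907, 0.017, 0.201]
ee_rot: [0.0, 0.734, 0.679, -0.0]
ft_force: [-0.2, -0.5, 0.5]
finger_gap: 0.0553
grasp_force: 0.0
```

```bash
python3 st.py "([.42,-.28,.005],[.56,0,.05])"; python3 - <<'E'
from m import *
a=np.hstack([cv2.resize(cloud('top')[0],(400,300)),cv2.resize(cloud('side')[0],(400,300))]); cv2.imwrite('pics/end.png',a[:,:,::-1]); print(arm.get_obs()['eef_pos'],arm.get_obs()['finger_gap'])
E
```

```text
top 841 (array([ 466.4, -136.2]), array([ 65.2, 170.9]), 2.6) z [0.0177 0.0244 0.029 ]
side 984 (array([ 477.5, -133.3]), array([167.9,  67.6]), 84.4) z [0.008  0.0241 0.0268]
[0.49069737 0.01569644 0.20099591] 0.05526076280150699
```

View pics/end.png

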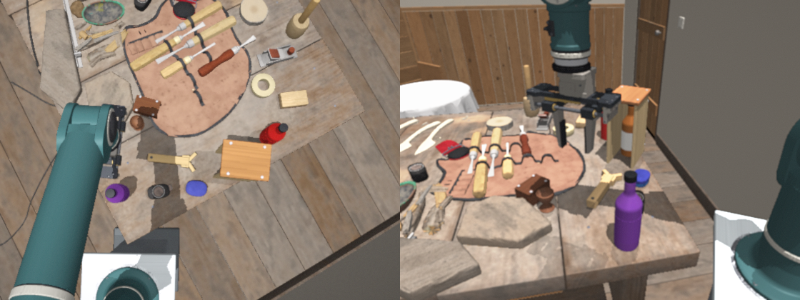

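The picture shows the amber bottle upright in the stall at (628,135). The stick lies flat in front at (172,159), about 70 mm short of the mouth. The other things are in place and the gripper is clear.

```bash
python3 -c "
from bench import arm
print(arm.sign_off())"
```

```text
the job is handed in; nothing more can be done
None
```

The job is handed in: the bottle stands upright in its stall, measured against the back, and the stick lies flat on the bench about 70 mm clear of the mouth, at about 29 s on the robot's clock.

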